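# Make up the order tray and rack it

### The arm

A 6-joint arm with a two-finger parallel gripper is mounted at the origin on the work surface. World frame = base frame: x ahead of the robot, y to its left, z up, the work surface at z = 0. Lengths are in mm, angles in rad, forces in N, time in s.
With the tool pointing down it reaches from about 350 to 875 mm from the base axis. Payload 4.2 kg.
Tool frame: the origin (TCP) lies midway between the tips of the shut fingers; the grasp point (between the pads) lies 19 mm behind it (arm.tcp_to_grasp is the distance from the TCP to the grasp point, in mm); z points along the fingers, y is the line along which they close (so a half turn about z gives the same grasp; the last joint's range is limited). The gripper opens to 85 mm and grips with 20 to 120 N. Pads are 22 mm wide; open, the fingers measure 114 mm over their backs; the gripper's body (76 mm by 85 mm) begins 54 mm behind the grasp point. The pads swing forward as they close: fully open they stand 13 mm farther back than shut.
Start: joints at [-1.007, 0.385, 0.008, 0, -1.194, -0.259], TCP at [187.58, -596.165, 231.312] pointing down, gripper open.
Joint ranges: [-3.14, 3.14], [-1.21, 2.06], [-1.07, 1.41], [-3.16, 2.05], [-2.99, -0.16], [-3.1, 3.1]. Speed limits (rad/s): [2.79, 2.79, 3.14, 3.14, 3.14, 3.14].

### API

Orientations are given as a unit quaternion [x, y, z, w].
In Python, from bench import arm, get_image gives the robot as it stands.
- The arm moves only by the tool drive_tool, never from a script. Its argument "deltas" is a list of rows, each a list of 2 entries, a list of its own where there are three numbers: the shift along the tool's x, y, z in cm, then the turn, a rotation vector about the tool's x, y, z in degrees. In form: [[[x, y, z], [ax, ay, az]], ...]. A call has 1 to 12 rows; each row shifts and turns the commanded pose from where the row before left it, along the tool's axes as they then stand; what a row does not reach is not made up. A row lasts 1/10 s, in which the tool goes at most 50 mm and 8.59 degrees, less where a joint would pass 70% of its speed; a pose out of reach is approached as far as the arm can. A call with a gripper value outside its range is refused whole. "claw" is the finger opening in cm, from 0 to 8.54, set as the call begins (left out, the last holds). The fingers move at their own pace and stop on an object; the grip force is fixed at half the most. Time passes only in rows, so rows that do not move let the fingers close. It gives the time, the measured TCP pose, the force, the opening and the grip force at its end, in the units of the state.
- arm.read_state(): the state, without advancing time (a new reading comes with each control period).
- get_image(name): name is "scene" or "side" or "wrist"; returns a dict with "img" (420x560x3 uint8, red, green, blue), "fx", "fy", "cx", "cy" (pixels), "eye" and "orientation" of the camera in the world; the wrist camera has in their place "mount" (4x4, takes a point from camera to tool coordinates, whose origin is the TCP and whose axes are the flange's). Camera axes: x right, y down, z forward; pixel columns grow to the right and rows downward; lengths in mm; the calibration is good to about 2 mm. A picture is of the moment at which its call begins: read the wrist's pose just before it. There is no depth.
- arm.job_done(): hands the job in; it is judged then, once.
The state is a dict: "clock": time; "joints": joint angles; "joint_vel": joint speeds; "joint_efforts": joint torques, N m; "position": TCP position; "ee_rot": TCP orientation; "contact_force": force on the tool from outside, world axes, zero at the start; "wrist_torque": the same for the moment, N m; "gripper_width": finger opening in mm; "grasp_force": force on a finger pad.
Only numpy, scipy, OpenCV 4.12 (cv2) and the standard library are available. Lean on these libraries where they do the work, as an engineer would, in place of code of your own. Each camera call takes 0.05 s, during which the arm holds its last target. There are 200 camera calls.

### The job

Make up the order in the stockroom: stand all the white grey-capped jars from the row, and the full one of the two look-alike canisters, upright in the tray while it is still clear of the rack, and set the other, empty canister upright on the black mat so that it stands wholly on it. Lift the canisters by their handles to feel which is full. Then slide the loaded tray by its handle into the slotted rack, fully home against the stop, and do not shift or knock over the flat tin, the brown bottle or the glass jar. Now and then a jar may get knocked aside: check and put it right.

Things in the scene. Friction and masses are not known exactly. Their poses are not given: they have to be found in the camera images.
- tray: aluminium tray, 180 mm (x) by 230 mm (y), walls 40 mm high and 5 mm thick, floor 5 mm thick, 0.35 kg, sliding on the bare table. Origin at the centre of its underside. It goes into the rack with its +y end first; the steel handle is at its -y end
- tray_handle (a point): middle of the tray handle: a bar 110 mm long (tray's x), 12 mm thick (y), 16 mm high, at tray-frame (0, -150, 70) mm; 29 mm clear gap between bar and tray wall, carried at x = +-50 mm by two arms. Axes as the tray's
- rack: low steel rack fixed to the table left of the tray, turned a few degrees. Two side walls 188 mm apart (tray: 180), 58 mm high, 230 mm long in y, lips over the tray's rim 52 mm up, no floor. Origin on the table, where the centre of the tray's underside lies when fully home; insert along its +y, axes parallel. A 30 mm high stop bar at the far end (face at y = +115 mm) meets the tray there
- rack_mouth (a point): middle of the rack's open -y end on the table, at rack-frame (0, -115, 0) mm, axes as the rack's. Flared guides reach 45 mm further out. Over the far part of the rack is a wire roof on blue posts, 208 to 221 mm above the table, from 88 to 237 mm inside the mouth
- jar1: white plastic supplement jar, may be absent: body 56 mm across and 55 mm high, narrower grey cap on top 46 mm across and 25 mm high (80 mm in all), about 0.06 to 0.13 kg; origin at the centre of its underside, z up. Can be gripped by the cap from above. It starts standing on the table in the row in front of the robot
- jar2: white plastic supplement jar, may be absent: body 56 mm across and 55 mm high, narrower grey cap on top 46 mm across and 25 mm high (80 mm in all), about 0.06 to 0.13 kg; origin at the centre of its underside, z up. Can be gripped by the cap from above. It starts standing on the table in the row in front of the robot
- jar3: white plastic supplement jar, may be absent: body 56 mm across and 55 mm high, narrower grey cap on top 46 mm across and 25 mm high (80 mm in all), about 0.06 to 0.13 kg; origin at the centre of its underside, z up. Can be gripped by the cap from above. It starts standing on the table in the row in front of the robot
- jar4: white plastic supplement jar, may be absent: body 56 mm across and 55 mm high, narrower grey cap on top 46 mm across and 25 mm high (80 mm in all), about 0.06 to 0.13 kg; origin at the centre of its underside, z up. Can be gripped by the cap from above. It starts standing on the table in the row in front of the robot
- canister_a: steel canister 76 mm across, 100 mm high, with a rigid arched handle on its lid: bar 70 mm long (canister's x), 12 mm wide (y), 14 mm high, its middle on the axis 139 mm above the underside, 32 mm gap below it. Origin at the centre of the underside, z up. Starts on the stand. Two look alike: one is full (0.45 to 0.55 kg), one empty (0.12 to 0.16 kg); only lifting shows which
- canister_b: steel canister 76 mm across, 100 mm high, with a rigid arched handle on its lid: bar 70 mm long (canister's x), 12 mm wide (y), 14 mm high, its middle on the axis 139 mm above the underside, 32 mm gap below it. Origin at the centre of the underside, z up. Starts on the stand. Two look alike: one is full (0.45 to 0.55 kg), one empty (0.12 to 0.16 kg); only lifting shows which
- stand: low fixed plywood stand on the right, 240 mm (x) by 110 mm (y), 50 mm high, on which the two canisters start 60 mm either side of its middle along x; origin at the centre of its underside
- mat: black rubber mat fixed on the table at the left, 120 x 120 mm, 4 mm thick; origin at the centre of its underside
- tin: flat round steel tin, 58 mm across, 42 mm high, standing in the row with the jars; origin at the centre of its underside. Leave it alone
- syrup: amber glass bottle 56 mm across, 100 mm high, between the stand and the cartons; origin at the centre of its underside. Leave it alone
- preserve: squat glass jar 68 mm across, 85 mm high, left of the rack; origin at the centre of its underside. Leave it alone
Things that resemble listed ones, but are neither listed nor needed, are in the scene too. Leave any turquoise look-alike of the mat alone. Leave any purple or red look-alike of the jar4 alone.

How it is judged:
By the outcome, as a careful person would: the job done as asked, in the order asked, and still so for the second after the job is handed in, with the robot touching nothing.
Of jar1, jar2, jar3, jar4 only 2 to 4 are there at a start; the rules pass over those that are not, and their reading is None.
At some moment in a run one of jar1, jar2, jar3, jar4 may be knocked a few centimetres aside while the robot is not near it.
It also fails if it takes over 210 s, if anything falls off the work surface, if the arm or the gripper's body presses on something with over 40 N, if the wrist force passes 120 N, or if a joint passes its speed limit or range.

## Working session

There is one attempt and no reset: what is moved stays moved. The work goes in short steps, Python scripts to look and compute and a tool call to move; the robot and the scene stay as the last step left them, time stands still between calls to the robot, and variables do not carry over. Pictures are saved under pics/ and viewed, at most 16 in all, crops included, and the job is handed in when it is done.

Besides the shell and the picture viewer there is one more tool, called after "Request:" as name(argument=value, ...) on one line, values as JSON. drive_tool: Moves the arm, as the interface text tells. Its arguments: {"type":"object","properties":{"deltas":{"type":"array"},"claw":{"type":"number"}},"required":["deltas"]}

```bash
mkdir -p pics; ls; python3 - <<'E'
from bench import arm,get_image
import cv2,json
s=arm.read_state(); print({k:s[k] for k in s})
for n in ("scene","side"):
    g=get_image(n); cv2.imwrite(f"pics/{n}0.png",cv2.resize(g["img"][:,:,::-1],(800,600),interpolation=cv2.INTER_CUBIC)); print(n,{k:g[k] for k in g if k!="img"})
s=arm.read_state()
g=get_image("wrist"); cv2.imwrite("pics/wrist0.png",g["img"][:,:,::-1]); print({k:g[k] for k in g if k!="img"})
E
```

```text
pics
{'clock': 0.0, 'joints': array([-1.00739015e+00,  3.85530788e-01,  6.57239741e-03, -5.00609299e-04,
       -1.19400575e+00, -2.58602999e-01]), 'joint_vel': array([-0.00011665,  0.00239377, -0.00051728, -0.00020821,  0.00193076,
        0.00052194]), 'joint_efforts': array([ 1.63903901e-04, -3.92290449e+01,  1.88404799e+01,  4.18623984e+00,
       -4.68356215e-03, -4.88246798e-06]), 'position': array([ 187.39567934, -595.60349831,  230.21600311]), 'ee_rot': array([-1.51720949e-01,  9.88422746e-01,  1.08658851e-03, -2.19782849e-04]), 'contact_force': array([1.36733567, 0.32736385, 0.2261932 ]), 'wrist_torque': array([0.02172444, 0.05379561, 0.03317853]), 'grasp_force': 0.0, 'gripper_width': 85.43520887603998}
scene {'fx': 488.19743231278767, 'fy': 488.19743231278767, 'cx': 284.4974025789146, 'cy': 210.58926012298676, 'eye': array([1231.2887059 , -988.9421962 ,  962.40904206]), 'orientation': array([ 0.8413746 ,  0.2691751 , -0.15042587, -0.44385313])}
side {'fx': 542.9763854272278, 'fy': 542.9763854272278, 'cx': 278.8688456887654, 'cy': 211.8781199924554, 'eye': array([ 248.83271078, 1435.65456958,  949.94408244]), 'orientation': array([-0.05662592,  0.87600031, -0.47753348,  0.03713136])}
{'fx': 342.07715678096565, 'fy': 342.07715678096565, 'cx': 280.89414596087306, 'cy': 212.22907794003947, 'mount': array([[ 6.62863675e-05, -9.58782716e-01, -2.84140281e-01,
         7.34324217e+01],
       [ 9.99999028e-01,  4.59314974e-04, -1.31659247e-03,
        -6.16433717e-01],
       [ 1.39283599e-03, -2.84139918e-01,  9.58781814e-01,
        -1.42794231e+02],
       [ 0.00000000e+00,  0.00000000e+00,  0.00000000e+00,
         1.00000000e+00]])}
```

View pics/scene0.png

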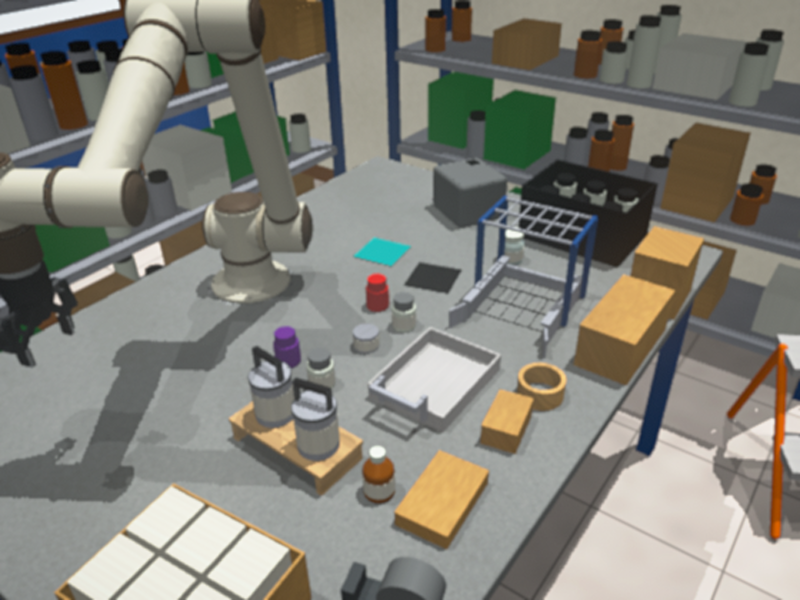

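View pics/side0.png

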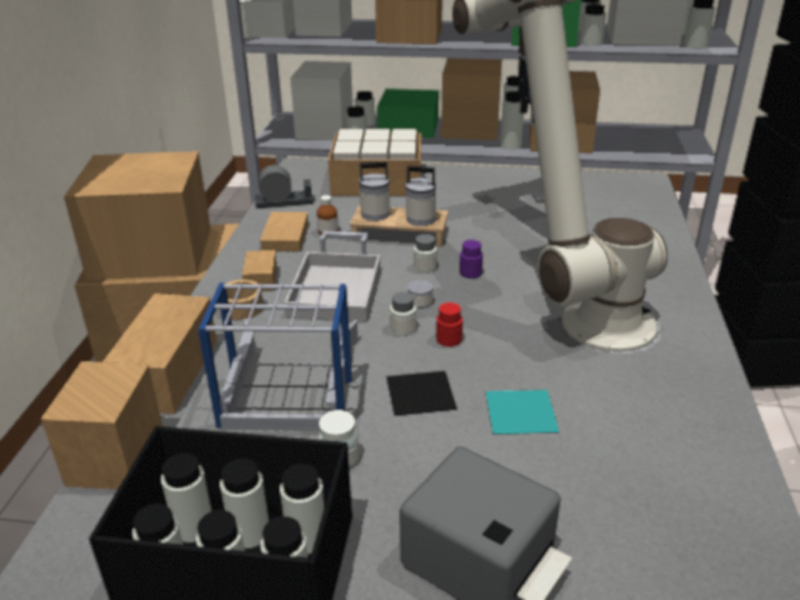

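The scene and side views show two white grey-capped jars: scene (403,312) and (320,370), side (403,314) and (425,253). The tin is between them at (365,338). Red and purple look-alikes stand nearby. The canisters are on the stand, the black mat is at (433,277), the tray at (435,375) and the rack at (525,300). Next I'll take enlarged crops to read corners from.

```bash
cat > h.py <<'E'
import numpy as np,cv2
from scipy.spatial.transform import Rotation as R
from bench import arm,get_image
def cam(n):
    s=arm.read_state(); g=get_image(n)
    if n=="wrist":
        M=np.array(g["mount"]); Rt=R.from_quat(s["ee_rot"]).as_matrix()
        g["Rw"]=Rt@M[:3,:3]; g["eye"]=Rt@M[:3,3]+s["position"]
    else: g["Rw"]=R.from_quat(g["orientation"]).as_matrix()
    return g
def ray(g,p):
    return g["Rw"]@np.array([(p[0]-g["cx"])/g["fx"],(p[1]-g["cy"])/g["fy"],1.])
def onz(g,p,z):
    d=ray(g,p); return np.asarray(g["eye"])+d*(z-g["eye"][2])/d[2]
def tri(obs):
    A=np.zeros((3,3));b=np.zeros(3);P=[]
    for g,p in obs:
        d=ray(g,p);d/=np.linalg.norm(d);Q=np.eye(3)-np.outer(d,d);A+=Q;b+=Q@g["eye"];P.append((Q,g["eye"]))
    x=np.linalg.solve(A,b); return x,max(np.linalg.norm(Q@(x-e)) for Q,e in P)
def proj(g,X):
    c=(np.atleast_2d(X)-g["eye"])@g["Rw"]; return np.c_[c[:,0]/c[:,2]*g["fx"]+g["cx"],c[:,1]/c[:,2]*g["fy"]+g["cy"]]
def crop(g,x0,y0,w,h,k,f):
    c=g["img"][y0:y0+h,x0:x0+w,::-1]; cv2.imwrite(f,cv2.resize(c,None,fx=k,fy=k,interpolation=cv2.INTER_CUBIC))
E
python3 - <<'E'
from h import *
g=cam("scene");crop(g,150,150,266,200,3,"pics/sc.png")
g=cam("side");crop(g,140,105,240,200,3,"pics/sd.png")
E
```

```text
(no output)
```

View pics/sc.png

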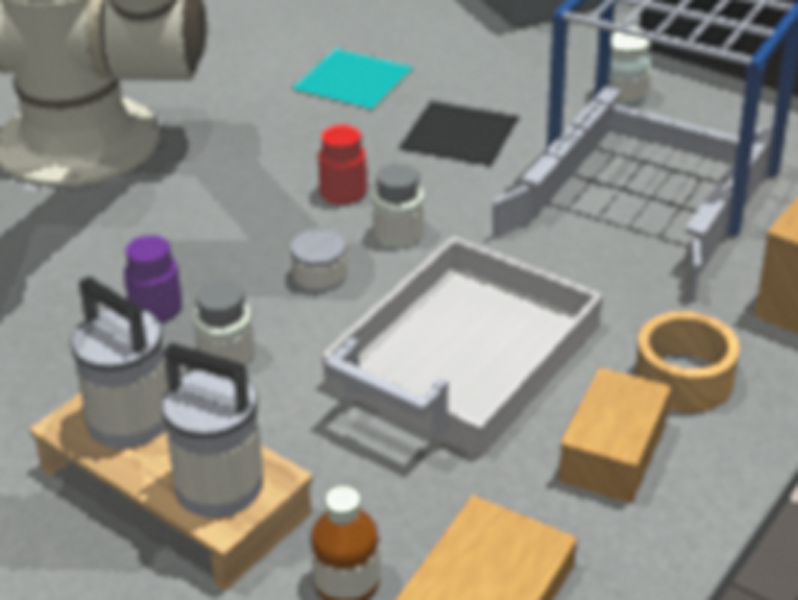

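View pics/sd.png

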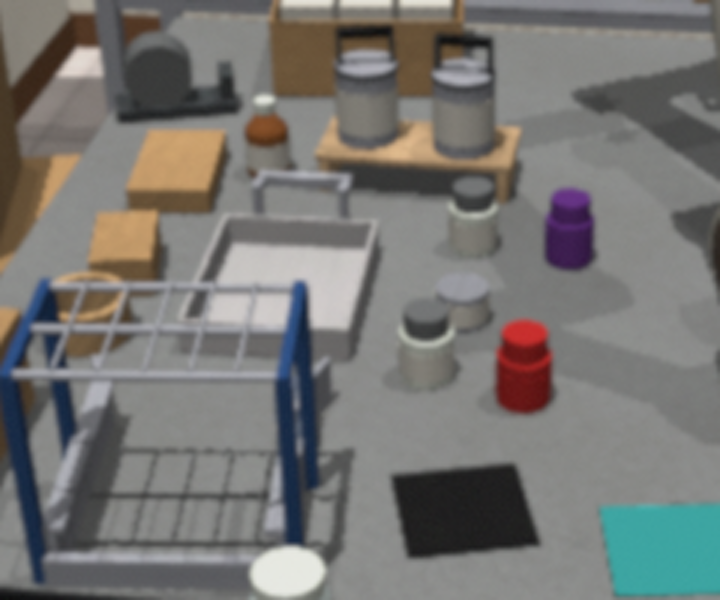

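The crops show the following (crop pixels).
- Jar cap tops: scene (221,296) and (398,177), side (473,187) and (427,310).
- Tray rim corners: scene (455,240), (601,295), (327,357) and (478,430).
- Canister handles: scene (112,305) and (206,360).
- Mat corners: scene (433,101), (519,119), (488,164) and (400,146).

```bash
cat > m1.py <<'E'
from h import *
np.set_printoptions(precision=1,suppress=True)
a=cam("scene");b=cam("side")
S=lambda p:(150+(p[0]+.5)/3-.5,150+(p[1]+.5)/3-.5)
D=lambda p:(140+(p[0]+.5)/3-.5,105+(p[1]+.5)/3-.5)
for n,p,q in [("jarA",(221,296),(473,187)),("jarB",(398,177),(427,310)),("tin",(318,244),(462,287)),
 ("t-x+y",(455,240),(350,336)),("t+x+y",(601,295),(185,325)),("t-x-y",(327,357),(379,220)),("t+x-y",(478,430),(224,215)),
 ("h-x",(330,352),(352,178)),("h+x",(443,390),(252,178)),("c1 l",(83,285),(492,40)),("c1 r",(140,322),(436,37)),("c2 l",(170,350),(394,33)),("c2 r",(243,362),(337,33)),
 ("syrup",(344,494),(265,102)),("purple",(149,246),(570,200)),("red",(342,136),(526,333)),("preserve",(630,42),(288,575)),
 ("roof -x-y",(561,10),(302,285)),("roof+x-y",(752,55),(42,285)),("roof -x+y",None,(288,375)),("roof+x+y",None,(5,375))]:
    if p: 
        x,e=tri([(a,S(p)),(b,D(q))]); print(n,x,round(e,1))
    else: print(n,onz(b,D(q),221))
for p,q in zip([(433,101),(519,119),(488,164),(400,146)],[(536,544),(408,555),(393,476),(515,465)]): print("mat",onz(a,S(p),4),onz(b,D(q),4), tri([(a,S(p)),(b,D(q))])[0])
E
python3 m1.py
```

```text
jarA [ 418.5 -195.7   75. ] 2.0
jarB [437.1  70.   75.1] 2.7
tin [412.2 -38.2  38.9] 0.9
t-x+y [519.1  59.5  30.8] 3.0
t+x+y [694.   62.7  33.1] 4.6
t-x-y [ 526.8 -173.4   36.3] 4.9
t+x-y [ 704.6 -171.9   34.5] 0.7
h-x [ 558.4 -201.    75.8] 1.5
h+x [ 673.2 -185.1   77.1] 2.4
c1 l [ 413.4 -352.9  187.7] 2.0
c1 r [ 482.9 -358.1  184.6] 4.6
c2 l [ 532.4 -370.1  184.5] 1.3
c2 r [ 597.1 -351.7  189.9] 0.0
syrup [ 691.2 -349.    95.8] 1.2
purple [ 306.1 -177.5   75.9] 0.5
red [335.4 101.2  75.4] 2.9
preserve [497.3 477.5  76.7] 4.3
roof -x-y [518.6 265.6 218.1] 2.3
roof+x-y [737.7 290.2 218.6] 2.3
roof -x+y [500.3 403.4 221. ]
roof+x+y [722.9 430.1 221. ]
mat [311.3 320.    4. ] [304.2 328.2   4. ] [305.8 325.2   0.3]
mat [424.4 345.    4. ] [414.5 356.6   4. ] [417.4 352.2  -1.2]
mat [448.5 237.9   4. ] [444.  247.7   4. ] [445.  243.    0.1]
mat [339.1 210.5   4. ] [332.2 217.3   4. ] [334.  214.7   0.8]
```

Request:
drive_tool(deltas=[[[0, 0, -4], [0, 0, 5.8]], [[0, 0, -4], [0, 0, 5.8]], [[0, 0, -4], [0, 0, 5.9]], [[-2.6, 3.7, -0.5], [0, 0, 0]], [[-2.6, 3.7, -0.5], [0, 0, 0]], [[-2.6, 3.7, -0.5], [0, 0, 0]], [[-2.6, 3.7, -0.5], [0, 0, 0]], [[-2.6, 3.7, -0.5], [0, 0, 0]], [[-2.6, 3.7, -0.5], [0, 0, 0]], [[-2.6, 3.7, -0.5], [0, 0, 0]], [[-2.6, 3.7, -0.5], [0, 0, 0]], [[-2.6, 3.7, -0.5], [0, 0, 0]]])

```text
clock: 1.55
position: [422.4, -261.6, 396.9]
ee_rot: [0.0, 1.0, -0.0, 0.0]
contact_force: [0.2, -0.8, 0.4]
gripper_width: 85.4
grasp_force: 0.0
```

Request:
drive_tool(deltas=[[[-2.6, 3.7, -0.2], [0, 0, 0]], [[-2.6, 3.7, -0.2], [0, 0, 0]], [[-2.6, 3.7, -0.2], [0, 0, 0]], [[0, 0, 0], [0, 0, 0]], [[0, 0, 0], [0, 0, 0]], [[0, 0, 0], [0, 0, 0]]])

```text
clock: 2.15
position: [499.4, -152.8, 402.4]
ee_rot: [0.001, 1.0, -0.0, -0.0]
contact_force: [-0.3, -0.2, 0.5]
gripper_width: 85.6
grasp_force: 0.0
```

```bash
cat > shot.py <<'E'
import sys,pickle
from h import *
g=cam("wrist"); n=sys.argv[1]
pickle.dump(g,open(n+".pkl","wb"))
cv2.imwrite(f"pics/{n}.png",cv2.resize(g["img"][:,:,::-1],(800,600),interpolation=cv2.INTER_CUBIC))
s=arm.read_state(); print(s["clock"],s["position"],R.from_quat(s["ee_rot"]).as_matrix().round(3).tolist(),s["contact_force"],s["joints"].round(2))
E
python3 shot.py w1
```

```text
2.2 [ 499.28231433 -153.1612783   402.51103505] [[-1.0, 0.002, 0.0], [0.002, 1.0, -0.0], [-0.0, -0.0, -1.0]] [-0.0952498  -0.19880819  0.79955463] [ 0.01  0.13  0.09  0.   -1.52 -1.59]
```

View pics/w1.png

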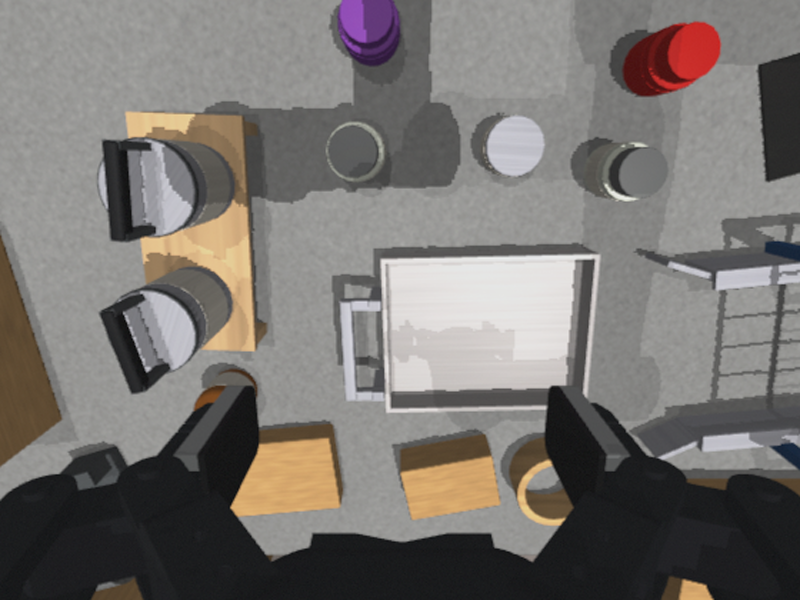

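This wrist view looks down with +y to the right. Jar caps are at (354,152) and (639,172), the tin at (515,146), and tray rim corners at (380,259), (600,253), (590,408) and (387,412). The handle bar is around (348,351), and the canister bars around (118,191) and (123,345). I'll take a second view farther left.

Request:
drive_tool(deltas=[[[0.3, 4.3, 0], [0, 0, 0]], [[0.3, 4.3, 0], [0, 0, 0]], [[0.3, 4.3, 0], [0, 0, 0]], [[0.3, 4.3, 0], [0, 0, 0]], [[0.3, 4.3, 0], [0, 0, 0]], [[0.3, 4.3, 0], [0, 0, 0]], [[0.2, 4.3, 0], [0, 0, 0]], [[0, 0, 0], [0, 0, 0]], [[0, 0, 0], [0, 0, 0]], [[0, 0, 0], [0, 0, 0]]])

```text
clock: 3.2
position: [480.1, 147.3, 402.6]
ee_rot: [0.001, 1.0, -0.0, 0.0]
contact_force: [0.5, 0.0, -0.7]
gripper_width: 85.5
grasp_force: 0.0
```

```bash
python3 shot.py w2
```

```text
3.25 [480.17097629 147.17315367 402.64063434] [[-1.0, 0.003, 0.0], [0.003, 1.0, 0.0], [-0.0, 0.0, -1.0]] [-0.25353153 -0.69212601  0.37128628] [ 0.62  0.1   0.04  0.   -1.52 -2.2 ]
```

View pics/w2.png

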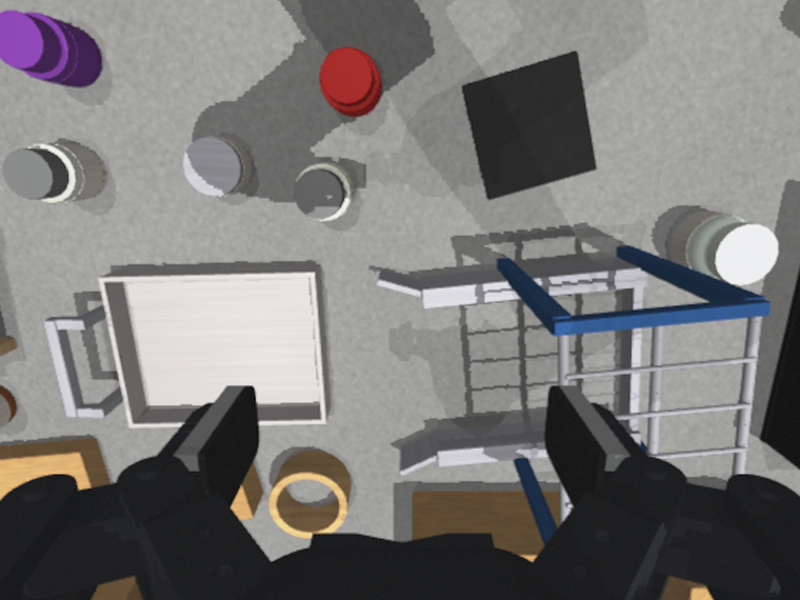

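The second view: jar caps (35,173) and (318,192), mat corners (463,87), (577,52), (596,167) and (488,198), and tray corners (100,279), (319,272), (326,423) and (130,427). The rack's -x lip runs (423,298) to (645,275), and the roof corners are at (557,325) and (768,305).

```bash
cat > m2.py <<'E'
from h import *
import pickle
np.set_printoptions(precision=1,suppress=True)
a=pickle.load(open("w1.pkl","rb"));b=pickle.load(open("w2.pkl","rb"))
C=lambda p:((p[0]+.5)*.7-.5,(p[1]+.5)*.7-.5)
for n,p,q in [("jarA",(354,152),(35,173)),("jarB",(639,172),(318,192)),("tin",(515,146),(213,166)),
 ("t-x+y",(600,253),(319,272)),("t+x+y",(590,408),(326,423)),("t-x-y",(380,259),(100,279)),("t+x-y",(387,412),(130,427)),("bar",(348,351),(64,368)),
 ("lip -x",(717,282),(425,298))]:
    x,e=tri([(a,C(p)),(b,C(q))]); print(n,x,round(e,1))
for n,p in [("t-x-y",(380,259)),("t-x+y",(600,253)),("t+x+y",(590,408)),("t+x-y",(387,412))]: print(n,"z40",onz(a,C(p),40))
for p in [(100,279),(319,272),(326,423),(130,427)]: print("w2 z40",onz(b,C(p),40))
for n,p in [("c1",(111,142)),("c1",(121,240)),("c2",(107,313)),("c2",(140,388))]: print(n,onz(a,C(p),196))
for p in [(341,302),(346,400),(355,302),(357,398)]: print("bar z78",onz(a,C(p),78))
for p in [(463,87),(577,52),(596,167),(488,198)]: print("mat",onz(b,C(p),4))
for p in [(423,298),(645,275),(423,306),(437,457),(540,447),(437,450),(378,270),(400,470)]: print("lip z58",onz(b,C(p),58))
for p in [(557,325),(768,305)]: print("roof",onz(b,C(p),221))
E
python3 m2.py
```

```text
jarA [ 420.  -198.4   70.8] 0.6
jarB [438.   67.1  73.2] 0.7
tin [414.3 -42.4  38.6] 0.4
t-x+y [523.6  56.7  31.4] 0.6
t+x+y [697.4  58.7  48.2] 0.0
t-x-y [ 529.1 -177.1   36.9] 1.0
t+x-y [ 706.6 -171.4   40.7] 0.0
bar [ 618.2 -210.2   71.7] 0.2
lip -x [547.6 170.1  56.1] 1.0
t-x-y z40 [ 527.5 -177.1   40. ]
t-x+y z40 [521.3  53.1  40. ]
t+x+y z40 [701.9  62.3  40. ]
t+x-y z40 [ 706.9 -171.4   40. ]
w2 z40 [ 529.3 -175.2   40. ]
w2 z40 [522.2  58.3  40. ]
w2 z40 [702.1  57.3  40. ]
w2 z40 [ 707.  -171.8   40. ]
c1 [ 415.4 -351.5  196. ]
c1 [ 482.2 -355.7  196. ]
c2 [ 537.2 -375.3  196. ]
c2 [ 599.1 -360.   196. ]
bar z78 [ 563.4 -214.8   78. ]
bar z78 [ 671.6 -213.4   78. ]
bar z78 [ 563.4 -200.8   78. ]
bar z78 [ 669.3 -201.7   78. ]
mat [337.4 208.8   4. ]
mat [305.3 322.    4. ]
mat [416.4 353.3   4. ]
mat [448.6 239.7   4. ]
lip z58 [545.9 167.9  58. ]
lip z58 [522.  394.5  58. ]
lip z58 [554.6 168.   58. ]
lip z58 [735.7 185.9  58. ]
lip z58 [722.8 303.   58. ]
lip z58 [726.5 185.7  58. ]
lip z58 [516.1 121.7  58. ]
lip z58 [753.  143.3  58. ]
roof [519.3 254.9 221. ]
roof [505.  399.7 221. ]
```

Request:
drive_tool(deltas=[[[0.28, -4.56, 1.0], [0, 0, 0]], [[0.28, -4.56, 1.0], [0, 0, 0]], [[0.28, -4.56, 1.0], [0, 0, 0]], [[0.28, -4.56, 1.0], [0, 0, 0]], [[0.28, -4.56, 1.0], [0, 0, 0]], [[0.28, -4.56, 1.0], [0, 0, 0]], [[0.28, -4.56, 1.0], [0, 0, 0]], [[0.28, -4.56, 1.0], [0, 0, 0]], [[0.28, -4.56, 1.0], [0, 0, 0]], [[0.28, -4.56, 1.0], [0, 0, 0]], [[0.28, -4.56, 1.0], [0, 0, 0]], [[0, 0, 0], [0, 0, 3.6]]], claw=6)

```text
clock: 4.45
position: [446.2, -358.1, 289.8]
ee_rot: [0.037, 0.999, 0.001, -0.002]
contact_force: [-0.1, 0.4, -0.2]
gripper_width: 59.8
grasp_force: 0.0
```

Request:
drive_tool(deltas=[[[0, 0, 0], [0, 0, 0]], [[0, 0, 0], [0, 0, 0]], [[0, 0, 0], [0, 0, 0]]])

```text
clock: 4.75
position: [448.8, -352.7, 293.1]
ee_rot: [0.031, 1.0, -0.0, 0.001]
contact_force: [0.4, -0.5, 0.1]
gripper_width: 60.1
grasp_force: 0.0
```

```bash
python3 shot.py w3
```

```text
4.8 [ 448.98664605 -352.46846952  293.09204523] [[-0.998, 0.062, 0.001], [0.062, 0.998, -0.001], [-0.001, -0.0, -1.0]] [ 0.17810244 -0.36510153  0.73568981] [-0.38  0.25 -0.03  0.   -1.29 -1.25]
```

View pics/w3.png

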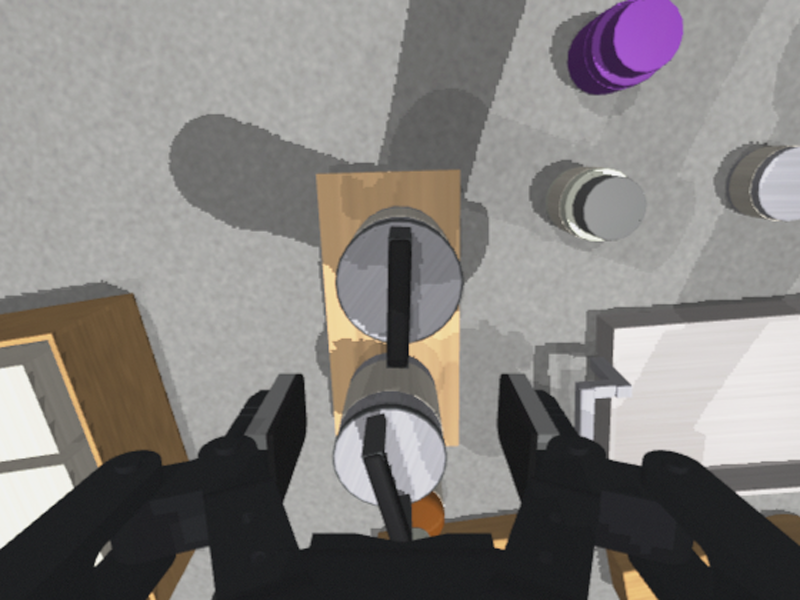

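The canister 1 bar runs (400,228) to (398,366) and canister 2's runs (376,416) to (403,540). Both are close to the jaw line, so I'll compute the exact positions.

```bash
cat > q.py <<'E'
import sys,pickle
from h import *
np.set_printoptions(precision=1,suppress=True)
# q.py name u,v,z ...   (pixels of the 800x600 picture)
g=pickle.load(open(sys.argv[1]+".pkl","rb"))
for t in sys.argv[2:]:
    u,v,z=map(float,t.split(",")); print(t,onz(g,((u+.5)*.7-.5,(v+.5)*.7-.5),z)[:2])
E
python3 q.py w3 400,228,196 398,366,196 376,416,196 403,540,196 612,207,80
```

```text
400,228,196 [ 408.5 -352.2]
398,366,196 [ 481.5 -357.9]
376,416,196 [ 510.6 -371.9]
403,540,196 [ 594.5 -362.2]
612,207,80 [ 418.8 -201.1]
```

Request:
drive_tool(deltas=[[[0.4, -0.25, 3], [0, 0, 0]], [[0, 0, 3], [0, 0, 0]], [[0, 0, 3], [0, 0, 0]], [[0, 0, 2], [0, 0, 0]], [[0, 0, 1.3], [0, 0, 0]], [[0, 0, 0], [0, 0, 0]], [[0, 0, 0], [0, 0, 0]], [[0, 0, 0], [0, 0, 0]]])

```text
clock: 5.6
position: [445.7, -355.5, 170.9]
ee_rot: [0.031, 1.0, -0.001, 0.001]
contact_force: [-0.3, -0.4, 0.9]
gripper_width: 60.0
grasp_force: 0.0
```

Request:
drive_tool(deltas=[[[0, 0, 0], [0, 0, 0]], [[0, 0, 0], [0, 0, 0]], [[0, 0, 0], [0, 0, 0]], [[0, 0, 0], [0, 0, 0]], [[0, 0, 0], [0, 0, 0]], [[0, 0, 0], [0, 0, 0]], [[0, 0, 0], [0, 0, 0]], [[0, 0, 0], [0, 0, 0]]], claw=0)

```text
clock: 6.4
position: [444.9, -355.2, 169.7]
ee_rot: [0.032, 0.999, -0.0, 0.0]
contact_force: [-0.6, 1.5, 3.4]
gripper_width: 10.9
grasp_force: 58.9
```

Request:
drive_tool(deltas=[[[0, 0, -1], [0, 0, 0]], [[0, 0, -2], [0, 0, 0]], [[0, 0, -2], [0, 0, 0]], [[0, 0, -1], [0, 0, 0]], [[0, 0, 0], [0, 0, 0]], [[0, 0, 0], [0, 0, 0]], [[0, 0, 0], [0, 0, 0]], [[0, 0, 0], [0, 0, 0]], [[0, 0, 0], [0, 0, 0]]])

```text
clock: 7.3
position: [444.5, -355.1, 228.6]
ee_rot: [0.032, 0.999, 0.0, -0.001]
contact_force: [-0.3, -0.2, -0.2]
gripper_width: 11.3
grasp_force: 58.5
```

Request:
drive_tool(deltas=[[[0, 0, 0], [0, 0, 0]]])

```text
clock: 7.4
position: [444.7, -355.1, 228.9]
ee_rot: [0.032, 0.999, 0.0, -0.0]
contact_force: [0.4, -0.2, -1.4]
gripper_width: 10.6
grasp_force: 58.5
```

Request:
drive_tool(deltas=[[[0, 0, 0], [0, 0, 0]]])

```text
clock: 7.5
position: [444.7, -355.2, 229.1]
ee_rot: [0.032, 0.999, 0.0, -0.0]
contact_force: [0.2, 0.5, -1.1]
gripper_width: 11.0
grasp_force: 58.5
```

Canister 1 weighs about 1 N, so it's the empty one and goes to the mat.

Request:
drive_tool(deltas=[[[0.36, 2.1, -0.5], [0, 0, 0]], [[0.71, 4.2, -0.5], [0, 0, 0]], [[0.71, 4.2, -0.5], [0, 0, 0]], [[0.71, 4.2, -0.5], [0, 0, 0]], [[0.71, 4.2, 0], [0, 0, 0]], [[0.71, 4.2, 0], [0, 0, 0]], [[0.71, 4.2, 0], [0, 0, 0]], [[0.71, 4.2, 0], [0, 0, 0]], [[0.71, 4.2, 0], [0, 0, 0]], [[0.71, 4.2, 0], [0, 0, 0]], [[0.71, 4.2, 0], [0, 0, 0]], [[0.71, 4.2, 0], [0, 0, 0]]])

```text
clock: 8.7
position: [393.3, 133.8, 249.8]
ee_rot: [0.032, 1.0, 0.0, 0.001]
contact_force: [1.0, 0.3, -1.1]
gripper_width: 11.0
grasp_force: 58.6
```

Request:
drive_tool(deltas=[[[0.71, 4.2, 0], [0, 0, 0]], [[0.71, 4.2, 0], [0, 0, 0]], [[0.71, 4.2, 0], [0, 0, 0]], [[0.37, 2.15, 0], [0, 0, 0]], [[0, 0, 0], [0, 0, 0]], [[0, 0, 0], [0, 0, 0]], [[0, 0, 0], [0, 0, 0]]])

```text
clock: 9.4
position: [378.2, 279.9, 249.3]
ee_rot: [0.032, 0.999, -0.0, -0.0]
contact_force: [-0.4, -0.5, -1.4]
gripper_width: 11.0
grasp_force: 58.6
```

```bash
python3 shot.py w4; python3 - <<'E'
from h import *
import pickle
g=pickle.load(open("w4.pkl","rb"))
s=arm.read_state()
a=np.radians(14); c=np.array([377,281,4])
q=[c+60*np.array([i*np.cos(t)-j*np.sin(t),i*np.sin(t)+j*np.cos(t),0]) for t in [np.radians(15.7)] for i,j in [(1,1),(1,-1),(-1,-1),(-1,1)]]
print(proj(g,np.array(q))/.7)
E
```

```text
9.45 [378.32080786 279.81610707 249.41871677] [[-0.998, 0.065, -0.0], [0.065, 0.998, -0.0], [0.0, -0.0, -1.0]] [ 0.26851372  0.45528789 -2.0808913 ] [ 0.98  0.1  -0.32  0.   -1.14 -2.62]
[[497.19378571 295.5180875 ]
 [361.01826349 340.68903036]
 [306.72920171 205.05491847]
 [453.02800149 151.76461207]]
```

View pics/w4.png

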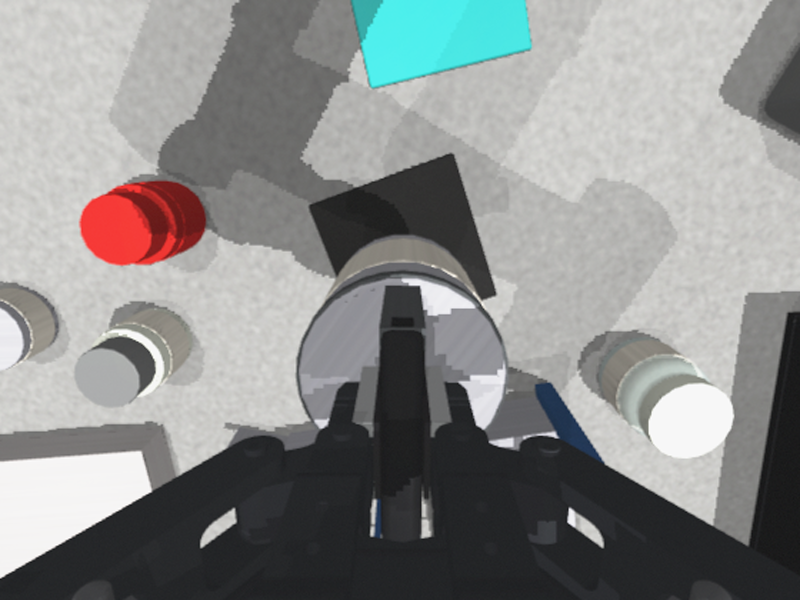

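The mat corners match the prediction: (453,153) and (311,206) here, against (453,152) and (307,205). Lowering.

Request:
drive_tool(deltas=[[[0, 0, 3], [0, 0, 0]], [[0, 0, 3], [0, 0, 0]], [[0, 0, 2.5], [0, 0, 0]], [[0, 0, 1.5], [0, 0, 0]], [[0, 0, 1], [0, 0, 0]], [[0, 0, 0.8], [0, 0, 0]], [[0, 0, 0.5], [0, 0, 0]], [[0, 0, 0.2], [0, 0, 0]], [[0, 0, 0], [0, 0, 0]], [[0, 0, 0], [0, 0, 0]]])

```text
clock: 10.45
position: [378.5, 281.2, 124.9]
ee_rot: [0.032, 0.999, 0.0, 0.0]
contact_force: [-0.6, -0.7, -1.9]
gripper_width: 10.5
grasp_force: 58.6
```

Request:
drive_tool(deltas=[[[0, 0, 0], [0, 0, 0]], [[0, 0, 0], [0, 0, 0]], [[0, 0, 0], [0, 0, 0]], [[0, 0, 0], [0, 0, 0]], [[0, 0, 0], [0, 0, 0]], [[0, 0, -2], [0, 0, 0]], [[0, 0, -4], [0, 0, 0]], [[0, 0, -5], [0, 0, 0]], [[0, 0, -5], [0, 0, 0]], [[0, 0, -2], [0, 0, 0]]], claw=5)

```text
clock: 11.45
position: [379.7, 282.0, 309.9]
ee_rot: [0.031, 0.999, 0.004, 0.003]
contact_force: [-0.0, 0.8, 0.4]
gripper_width: 50.4
grasp_force: 0.0
```

Request:
drive_tool(deltas=[[[-1.43, -4.22, 0], [0, 0, 0]], [[-1.43, -4.22, 0], [0, 0, 0]], [[-1.43, -4.22, 0], [0, 0, 0]], [[-1.43, -4.22, 0], [0, 0, 0]], [[-1.43, -4.22, 0], [0, 0, 0]], [[0, 0, 2], [0, 0, 0]], [[0, 0, 4], [0, 0, 0]], [[0, 0, 4], [0, 0, 0]], [[0, 0, 2], [0, 0, 0]], [[0, 0, 0], [0, 0, 0]], [[0, 0, 0], [0, 0, 0]], [[0, 0, 0], [0, 0, 0]]], claw=8)

```text
clock: 12.65
position: [437.4, 66.3, 185.9]
ee_rot: [0.031, 1.0, 0.001, 0.002]
contact_force: [-0.2, 0.6, 0.3]
gripper_width: 80.1
grasp_force: 0.0
```

```bash
python3 q.py w4 107,377,80; python3 shot.py w5; python3 - <<'E'
from h import *
import pickle
g=pickle.load(open("w5.pkl","rb"))
print((proj(g,[438,67,80])/.7).round())
# grey cap: find circle centre around prediction
im=cv2.medianBlur(cv2.cvtColor(g["img"],cv2.COLOR_RGB2GRAY),5)
p=proj(g,[438,67,80])[0]
c=cv2.HoughCircles(im,cv2.HOUGH_GRADIENT,1,20,param1=80,param2=20,minRadius=20,maxRadius=70)
if c is not None:
    for u,v,r in c[0]: print(u,v,r,onz(g,(u,v),80)[:2])
E
```

```text
107,377,80 [438.   68.6]
12.7 [437.29176589  66.27852038 185.92596011] [[-0.998, 0.063, 0.003], [0.063, 0.998, 0.001], [-0.003, 0.002, -1.0]] [0.43945211 0.33581577 0.13646856] [ 0.52  0.11 -0.49  0.   -0.97 -2.15]
[[405. 302.]]
525.5 124.5 54.6 [384.81787966 241.0585198 ]
150.5 181.5 34.4 [408.6644197  -29.56117675]
315.5 63.5 38.6 [335.85118029  94.77317303]
284.5 203.5 32.4 [431.69349327  68.19424593]
477.5 275.5 52.7 [501.25787023 219.31828844]
452.5 269.5 46.3 [494.65808091 198.84610541]
224.5 354.5 51.3 [563.77761766   8.18652793]
506.5 361.5 51.2 [586.54717799 253.06350598]
504.5 122.5 34.2 [382.51120675 226.12393442]
234.5 326.5 50.5 [536.28768836  19.70128686]
16.5 191.5 23.2 [ 409.89354528 -130.46108318]
341.5 287.5 47.9 [505.16776117 110.16761973]
516.5 106.5 35.2 [372.17909876 233.09742363]
449.5 290.5 33.8 [513.44232566 197.93286721]
170.5 158.5 22.4 [392.78953464 -12.18896246]
490.5 328.5 25.8 [551.86445904 235.33522502]
303.5 210.5 28.4 [438.08189082  82.226647  ]
```

Request:
drive_tool(deltas=[[[0.1, 0.15, 3], [0, 0, 0]], [[0, 0, 4], [0, 0, 0]], [[0, 0, 3], [0, 0, 0]], [[0, 0, 2], [0, 0, 0]], [[0, 0, 1.2], [0, 0, 0]], [[0, 0, 0], [0, 0, 0]], [[0, 0, 0], [0, 0, 0]], [[0, 0, 0], [0, 0, 0]]])

```text
clock: 13.5
position: [436.4, 67.9, 53.6]
ee_rot: [0.032, 1.0, 0.001, 0.001]
contact_force: [-0.5, 0.3, 1.1]
gripper_width: 79.7
grasp_force: 0.0
```

Request:
drive_tool(deltas=[[[0, 0, 0], [0, 0, 0]], [[0, 0, 0], [0, 0, 0]], [[0, 0, 0], [0, 0, 0]], [[0, 0, 0], [0, 0, 0]], [[0, 0, 0], [0, 0, 0]], [[0, 0, 0], [0, 0, 0]]], claw=2)

```text
clock: 14.1
position: [436.2, 67.7, 53.3]
ee_rot: [0.031, 1.0, 0.0, 0.001]
contact_force: [-1.2, 1.6, 5.9]
gripper_width: 44.5
grasp_force: 60.9
```

Request:
drive_tool(deltas=[[[0, 0, -1], [0, 0, 0]], [[0, 0, -2], [0, 0, 0]], [[0, 0, -3], [0, 0, 0]], [[0, 0, -2], [0, 0, 0]], [[0, 0, 0], [0, 0, 0]], [[0, 0, 0], [0, 0, 0]]])

```text
clock: 14.7
position: [434.9, 67.1, 132.5]
ee_rot: [0.032, 0.999, 0.0, 0.0]
contact_force: [0.4, -0.1, -0.3]
gripper_width: 44.6
grasp_force: 61.4
```

Request:
drive_tool(deltas=[[[-1.23, -1.48, 0], [0, 0, 0]], [[-2.46, -2.95, 0], [0, 0, 0]], [[-2.46, -2.95, 0], [0, 0, 0]], [[-2.46, -2.95, 0], [0, 0, 0]], [[-2.46, -2.95, 0], [0, 0, 0]], [[-2.46, -2.95, 0], [0, 0, 0]], [[-1.21, -1.47, 0], [0, 0, 0]], [[0, 0, 0], [0, 0, 0]], [[0, 0, 0], [0, 0, 0]], [[0, 0, 0], [0, 0, 0]]])

```text
clock: 15.7
position: [570.1, -118.0, 131.4]
ee_rot: [0.031, 1.0, 0.0, -0.001]
contact_force: [-0.7, 0.4, -0.9]
gripper_width: 44.4
grasp_force: 61.5
```

Request:
drive_tool(deltas=[[[0, 0, 2], [0, 0, 0]], [[0, 0, 2.5], [0, 0, 0]], [[0, 0, 1.2], [0, 0, 0]], [[0, 0, 0.8], [0, 0, 0]], [[0, 0, 0.5], [0, 0, 0]], [[0, 0, 0.2], [0, 0, 0]], [[0, 0, 0], [0, 0, 0]], [[0, 0, 0], [0, 0, 0]], [[0, 0, 0], [0, 0, 0]]])

```text
clock: 16.6
position: [571.6, -118.7, 60.9]
ee_rot: [0.032, 0.999, 0.0, 0.001]
contact_force: [0.4, 0.0, -1.7]
gripper_width: 44.5
grasp_force: 61.4
```

Request:
drive_tool(deltas=[[[0, 0, 0], [0, 0, 0]], [[0, 0, 0], [0, 0, 0]], [[0, 0, 0], [0, 0, 0]], [[0, 0, 0], [0, 0, 0]], [[0, 0, -1], [0, 0, 0]], [[0, 0, -3], [0, 0, 0]], [[0, 0, -5], [0, 0, 0]], [[0, 0, -4], [0, 0, 0]], [[0, 0, -2], [0, 0, 0]]], claw=6.5)

```text
clock: 17.5
position: [573.0, -119.0, 215.9]
ee_rot: [0.031, 0.999, -0.0, 0.004]
contact_force: [1.1, 0.0, 0.9]
gripper_width: 65.0
grasp_force: 0.0
```

Request:
drive_tool(deltas=[[[3.7, -2.25, 0], [0, 0, 0]], [[3.7, -2.25, 0], [0, 0, 0]], [[3.7, -2.25, 0.5], [0, 0, 0]], [[3.7, -2.25, 2], [0, 0, 0]], [[0, 0, 0], [0, 0, 0]], [[0, 0, 0], [0, 0, 0]], [[0, 0, 0], [0, 0, 0]]], claw=8)

```text
clock: 18.2
position: [419.2, -199.3, 186.5]
ee_rot: [0.031, 1.0, -0.0, 0.001]
contact_force: [-0.3, -0.0, 0.9]
gripper_width: 79.6
grasp_force: 0.0
```

```bash
python3 shot.py w6
```

```text
18.25 [ 419.38419779 -199.06803923  186.27312587] [[-0.998, 0.063, 0.002], [0.063, 0.998, -0.001], [-0.002, -0.0, -1.0]] [-0.18071855  0.02949505 -0.18624044] [-0.09  0.15 -0.44  0.   -0.98 -1.54]
```

View pics/w6.png

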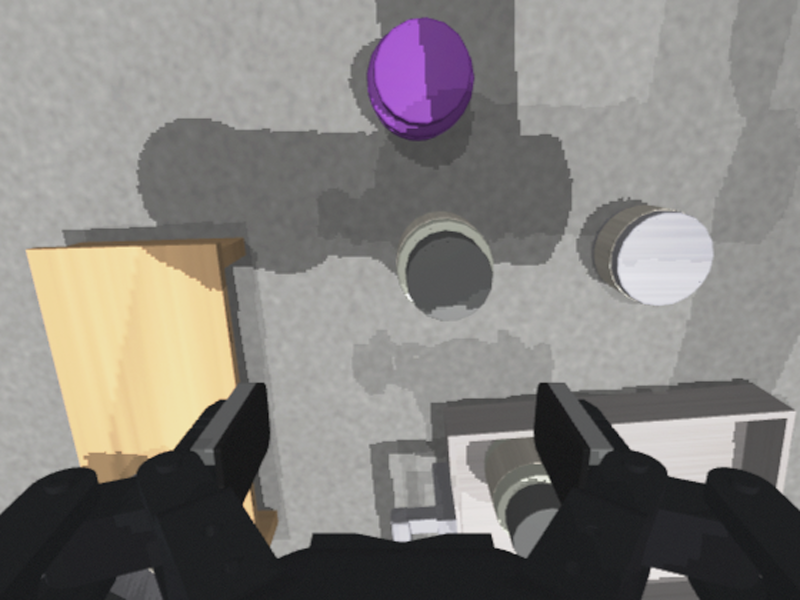

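Jar A's cap is at (449,275) instead of near (403,300), so it was knocked. The tin's top is at (662,258), and the jar in the tray stands around (540,525).

```bash
python3 q.py w6 449,275,80 662,258,42 421,68,80
```

```text
449,275,80 [ 406.4 -174.9]
662,258,42 [413.2 -44.7]
421,68,80 [ 306.8 -184.5]
```

Request:
drive_tool(deltas=[[[1.45, 2.3, 2], [0, 0, 0]], [[0, 0, 3], [0, 0, 0]], [[0, 0, 3], [0, 0, 0]], [[0, 0, 2.5], [0, 0, 0]], [[0, 0, 1.7], [0, 0, 0]], [[0, 0, 1], [0, 0, 0]], [[0, 0, 0], [0, 0, 0]], [[0, 0, 0], [0, 0, 0]]])

```text
clock: 19.05
position: [406.0, -175.2, 53.8]
ee_rot: [0.031, 1.0, -0.0, 0.001]
contact_force: [-0.0, -0.2, -0.4]
gripper_width: 80.1
grasp_force: 0.0
```

Request:
drive_tool(deltas=[[[0, 0, 0], [0, 0, 0]], [[0, 0, 0], [0, 0, 0]], [[0, 0, 0], [0, 0, 0]], [[0, 0, 0], [0, 0, 0]], [[0, 0, 0], [0, 0, 0]], [[0, 0, 0], [0, 0, 0]]], claw=2)

```text
clock: 19.65
position: [405.6, -175.3, 54.4]
ee_rot: [0.032, 1.0, -0.0, 0.001]
contact_force: [-1.0, 1.2, 6.6]
gripper_width: 44.0
grasp_force: 60.5
```

Request:
drive_tool(deltas=[[[0, 0, -1], [0, 0, 0]], [[0, 0, -3], [0, 0, 0]], [[0, 0, -4], [0, 0, 0]], [[0, 0, -4], [0, 0, 0]], [[0, 0, -2], [0, 0, 0]], [[0, 0, 0], [0, 0, 0]], [[0, 0, 0], [0, 0, 0]]])

```text
clock: 20.35
position: [404.2, -175.1, 193.4]
ee_rot: [0.032, 0.999, 0.0, 0.0]
contact_force: [-0.4, 0.5, -1.7]
gripper_width: 44.4
grasp_force: 61.3
```

Request:
drive_tool(deltas=[[[-1.8, 0.53, 0], [0, 0, 0]], [[-3.6, 1.06, 0], [0, 0, 0]], [[-3.6, 1.06, 0], [0, 0, 0]], [[-3.6, 1.06, 0], [0, 0, 0]], [[-3.6, 1.06, 0], [0, 0, 0]], [[-3.6, 1.06, 0], [0, 0, 0]], [[-3.6, 1.06, 0], [0, 0, 0]], [[-1.85, 0.53, 0], [0, 0, 0]], [[0, 0, 0], [0, 0, 0]], [[0, 0, 0], [0, 0, 0]], [[0, 0, 0], [0, 0, 0]]])

```text
clock: 21.45
position: [660.1, -117.5, 192.3]
ee_rot: [0.032, 0.999, 0.0, -0.001]
contact_force: [-0.4, 0.3, -0.9]
gripper_width: 44.6
grasp_force: 61.3
```

Request:
drive_tool(deltas=[[[0, 0, 2], [0, 0, 0]], [[0, 0, 3], [0, 0, 0]], [[0, 0, 3], [0, 0, 0]], [[0, 0, 2], [0, 0, 0]], [[0, 0, 1.5], [0, 0, 0]], [[0, 0, 1], [0, 0, 0]], [[0, 0, 0.5], [0, 0, 0]], [[0, 0, 0.2], [0, 0, 0]], [[0, 0, 0], [0, 0, 0]], [[0, 0, 0], [0, 0, 0]]])

```text
clock: 22.45
position: [662.1, -117.2, 62.3]
ee_rot: [0.032, 0.999, 0.0, 0.001]
contact_force: [0.9, -0.2, -1.4]
gripper_width: 44.4
grasp_force: 61.3
```

Request:
drive_tool(deltas=[[[0, 0, 0], [0, 0, 0]], [[0, 0, 0], [0, 0, 0]], [[0, 0, 0], [0, 0, 0]], [[0, 0, 0], [0, 0, 0]], [[0, 0, -1], [0, 0, 0]], [[0, 0, -3], [0, 0, 0]], [[0, 0, -5], [0, 0, 0]], [[0, 0, -5], [0, 0, 0]], [[0, 0, -5], [0, 0, 0]], [[0, 0, -3], [0, 0, 0]]], claw=6.5)

```text
clock: 23.45
position: [662.5, -117.6, 287.9]
ee_rot: [0.032, 0.999, -0.0, 0.004]
contact_force: [-0.4, -0.9, -0.4]
gripper_width: 64.8
grasp_force: 0.0
```

Request:
drive_tool(deltas=[[[1.3, -4.27, 0], [0, 0, 0]], [[1.3, -4.27, 0], [0, 0, 0]], [[1.3, -4.27, 0], [0, 0, 0]], [[1.3, -4.27, 0], [0, 0, 0]], [[1.3, -4.27, 0], [0, 0, 0]], [[1.3, -4.27, 0], [0, 0, 0]], [[0, 0, 0], [0, 0, -5.9]], [[0, 0, 0], [0, 0, -5.9]], [[0, 0, 0], [0, 0, -5.9]], [[0, 0, 0], [0, 0, 0]], [[0, 0, 0], [0, 0, 0]], [[0, 0, 0], [0, 0, 0]]], claw=6)

```text
clock: 24.65
position: [567.5, -367.8, 281.6]
ee_rot: [-0.122, 0.993, -0.0, 0.0]
contact_force: [-0.3, -0.2, 0.6]
gripper_width: 60.2
grasp_force: 0.0
```

```bash
python3 shot.py w7
```

```text
24.7 [ 567.48990826 -367.82350711  281.57479766] [[-0.97, -0.242, 0.0], [-0.242, 0.97, -0.0], [-0.0, -0.0, -1.0]] [-0.35742659 -0.07227197 -0.05426325] [-0.34  0.45  0.23  0.   -1.35 -0.99]
```

View pics/w7.png

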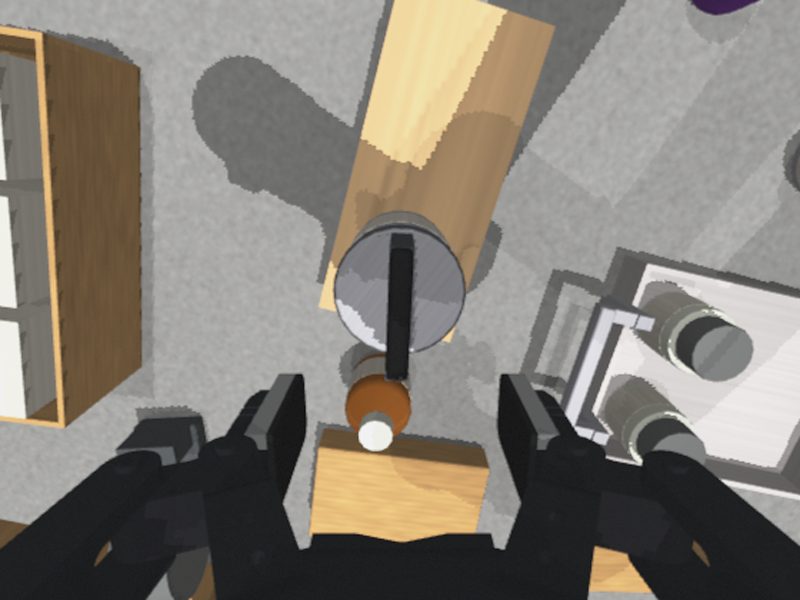

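The canister 2 bar runs (401,236) to (397,379), lined up between the jaws. Both jars stand upright in the tray, with caps at (715,350) and (670,440).

```bash
python3 q.py w7 401,236,196 397,379,196 722,350,85 672,445,85
```

```text
401,236,196 [ 530.3 -378.4]
397,379,196 [ 601.9 -362.7]
722,350,85 [ 571.5 -122. ]
672,445,85 [ 655.8 -126.3]
```

Request:
drive_tool(deltas=[[[0.2, -0.23, 3], [0, 0, 0]], [[0, 0, 3], [0, 0, 0]], [[0, 0, 2.5], [0, 0, 0]], [[0, 0, 1.6], [0, 0, 0]], [[0, 0, 1], [0, 0, 0]], [[0, 0, 0], [0, 0, 0]], [[0, 0, 0], [0, 0, 0]], [[0, 0, 0], [0, 0, 0]]])

```text
clock: 25.5
position: [566.8, -371.0, 171.9]
ee_rot: [-0.122, 0.992, -0.001, 0.001]
contact_force: [-0.5, 0.0, -0.5]
gripper_width: 59.7
grasp_force: 0.0
```

Request:
drive_tool(deltas=[[[0, 0, 0], [0, 0, 0]], [[0, 0, 0], [0, 0, 0]], [[0, 0, 0], [0, 0, 0]], [[0, 0, 0], [0, 0, 0]], [[0, 0, 0], [0, 0, 0]], [[0, 0, 0], [0, 0, 0]], [[0, 0, 0], [0, 0, 0]], [[0, 0, 0], [0, 0, 0]]], claw=0)

```text
clock: 26.3
position: [566.0, -370.7, 170.7]
ee_rot: [-0.122, 0.992, -0.0, -0.0]
contact_force: [-2.5, 1.0, 4.0]
gripper_width: 10.8
grasp_force: 59.8
```

Request:
drive_tool(deltas=[[[0, 0, -1], [0, 0, 0]], [[0, 0, -2], [0, 0, 0]], [[0, 0, -3], [0, 0, 0]], [[0, 0, -3], [0, 0, 0]], [[0, 0, -1], [0, 0, 0]], [[0, 0, 0], [0, 0, 0]], [[0, 0, 0], [0, 0, 0]], [[0, 0, 0], [0, 0, 0]], [[0, 0, 0], [0, 0, 0]]])

```text
clock: 27.2
position: [565.5, -370.4, 268.2]
ee_rot: [-0.122, 0.992, 0.001, -0.001]
contact_force: [-0.7, 0.7, -4.3]
gripper_width: 10.6
grasp_force: 58.6
```

Canister 2 pulls about 4.3 N, so it's the full one and goes to the far part of the tray.

Request:
drive_tool(deltas=[[[-0.66, 1.67, 0], [0, 0, 0]], [[-1.33, 3.35, 0], [0, 0, 0]], [[-1.33, 3.35, 0], [0, 0, 0]], [[-1.33, 3.35, 0], [0, 0, 0]], [[-1.33, 3.35, 0], [0, 0, 0]], [[-1.33, 3.35, 0], [0, 0, 0]], [[-1.33, 3.35, 0], [0, 0, 0]], [[-1.33, 3.35, 0], [0, 0, 0]], [[-1.33, 3.35, 0], [0, 0, 0]], [[-1.33, 3.35, 0], [0, 0, 0]], [[-0.66, 1.67, 0], [0, 0, 6.3]], [[0, 0, 0], [0, 0, 6.3]]])

```text
clock: 28.4
position: [613.5, -10.2, 269.7]
ee_rot: [-0.012, 1.0, 0.0, -0.0]
contact_force: [-0.6, -0.9, -5.5]
gripper_width: 11.0
grasp_force: 58.8
```

Request:
drive_tool(deltas=[[[0, 0, 0], [0, 0, 0]], [[0, 0, 0], [0, 0, 0]], [[0, 0, 0], [0, 0, 0]]])

```text
clock: 28.7
position: [613.4, -13.9, 270.2]
ee_rot: [-0.013, 1.0, -0.0, -0.0]
contact_force: [0.5, 0.2, -5.0]
gripper_width: 11.2
grasp_force: 58.9
```

Request:
drive_tool(deltas=[[[0, 0, 2], [0, 0, 0]], [[0, 0, 3], [0, 0, 0]], [[0, 0, 3], [0, 0, 0]], [[0, 0, 2.5], [0, 0, 0]], [[0, 0, 1.7], [0, 0, 0]], [[0, 0, 1], [0, 0, 0]], [[0, 0, 0.7], [0, 0, 0]], [[0, 0, 0.4], [0, 0, 0]], [[0, 0, 0], [0, 0, 0]], [[0, 0, 0], [0, 0, 0]]])

```text
clock: 29.7
position: [614.2, -13.5, 128.3]
ee_rot: [-0.013, 1.0, 0.0, 0.001]
contact_force: [0.4, -0.2, -4.6]
gripper_width: 11.0
grasp_force: 58.8
```

Request:
drive_tool(deltas=[[[0, 0, 0], [0, 0, 0]], [[0, 0, 0], [0, 0, 0]], [[0, 0, 0], [0, 0, 0]], [[0, 0, 0], [0, 0, 0]], [[0, 0, -1.5], [0, 0, 0]], [[0, 0, -4], [0, 0, 0]], [[0, 0, -4], [0, 0, 0]], [[0, 0, -4], [0, 0, 0]], [[0, 0, -3], [0, 0, 0]]], claw=4)

```text
clock: 30.6
position: [614.1, -13.7, 295.9]
ee_rot: [-0.013, 1.0, 0.0, 0.002]
contact_force: [0.6, -0.6, -0.5]
gripper_width: 39.6
grasp_force: 0.0
```

Request:
drive_tool(deltas=[[[1.3, 1.9, -2.9], [0, 0, 0]], [[1.3, 1.9, -2.9], [0, 0, 0]], [[1.3, 1.9, -2.9], [0, 0, 0]], [[1.3, 1.9, -2.8], [0, 0, 0]], [[0, 0, 0], [0, 0, 0]], [[0, 0, 0], [0, 0, 0]], [[0, 0, 0], [0, 0, 0]]], claw=8.5)

```text
clock: 31.3
position: [559.4, 60.9, 406.1]
ee_rot: [-0.013, 1.0, -0.0, -0.001]
contact_force: [0.5, 0.5, -0.2]
gripper_width: 85.0
grasp_force: 0.0
```

```bash
python3 shot.py w8
```

```text
31.35 [559.48228497  60.69862938 405.84022431] [[-1.0, -0.025, -0.003], [-0.025, 1.0, -0.001], [0.003, -0.001, -1.0]] [-0.4127401   0.15184199 -0.73105237] [ 0.4   0.21  0.19 -0.   -1.55 -1.94]
```

View pics/w8.png

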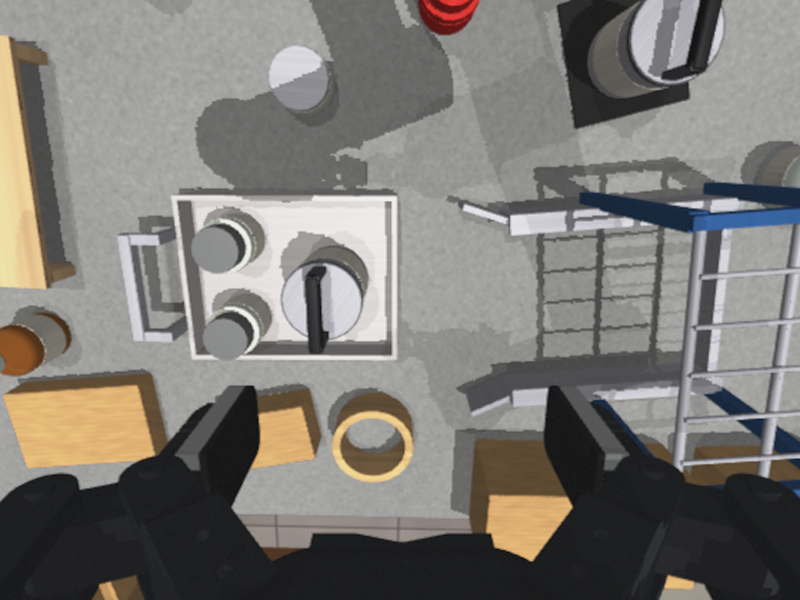

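All items stand upright. The tray rim corners are at (173,197), (397,193), (397,358) and (193,359), and the bar centre is at (133,288). The rack's inner lip edges run from (513,235) on the -x side and (511,391) on the +x side, and the flare tips are at (462,202) and (471,412). The empty canister stands on the mat.

```bash
python3 q.py w8 173,197,40 397,193,40 397,358,40 193,359,40 120,236,78 133,236,78 135,340,78 147,340,78 511,213,58 513,235,58 690,226,58 511,391,58 513,405,58 562,386,58 462,202,58 471,412,58; python3 - <<'E'
import pickle
from h import *
g=pickle.load(open("w8.pkl","rb"))
c=g["img"][120:300,300:520,::-1]
cv2.imwrite("pics/rk.png",cv2.resize(c,None,fx=3.3,fy=3.3,interpolation=cv2.INTER_CUBIC))
E
```

```text
173,197,40 [ 529.2 -175. ]
397,193,40 [519.4  53.6]
397,358,40 [700.4  57.7]
193,359,40 [ 707.6 -171.5]
120,236,78 [ 564.4 -212.8]
133,236,78 [ 564.  -200.2]
135,340,78 [ 671.5 -212.1]
147,340,78 [ 671.2 -199.7]
511,213,58 [534.8 167.4]
513,235,58 [556.5 171.3]
690,226,58 [543.  347.4]
511,391,58 [728.9 184.6]
513,405,58 [746.  188.4]
562,386,58 [721.4 240.2]
462,202,58 [525.3 118.1]
471,412,58 [755.9 142.1]
```

View pics/rk.png

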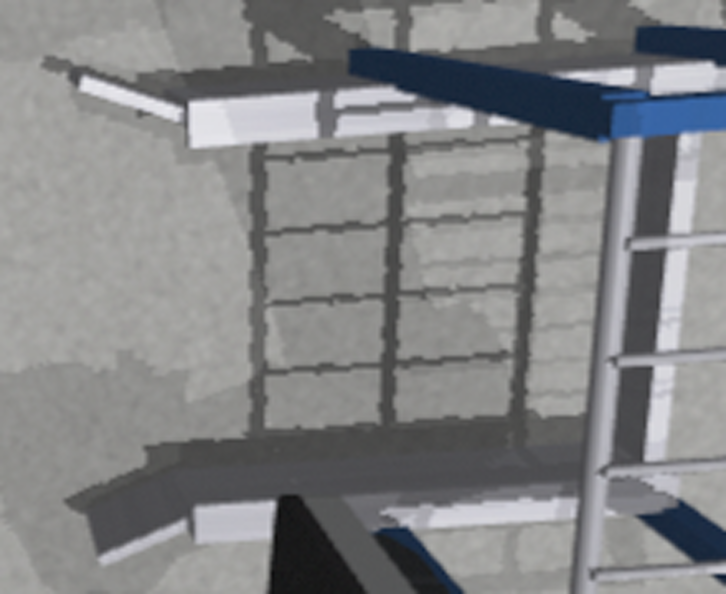

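The enlarged crop shows the -x lip's near end at (188,103) outer and (190,147) inner. The +x lip's near end is at (193,508) inner and (195,545) outer, and the stop bar's top inner edge runs (678,135) to (650,460).

```bash
python3 - <<'E'
import pickle
from h import *
np.set_printoptions(precision=1,suppress=True)
g=pickle.load(open("w8.pkl","rb"))
f=lambda p,z:onz(g,(300+(p[0]+.5)/3.3-.5,120+(p[1]+.5)/3.3-.5),z)[:2]
P={n:f(p,z) for n,p,z in [("mo",(188,103),58),("mi",(190,147),58),("mif",(540,122),58),("pi",(193,508),58),("po",(195,545),58),("pif",(585,488),58),("s1",(678,135),30),("s2",(650,460),30)]}
for n in P: print(n,P[n])
yaw=lambda a,b:np.degrees(np.arctan2(-(b-a)[0],(b-a)[1]))
print("yaw",yaw(P["mi"],P["mif"]),yaw(P["pi"],P["pif"]), np.degrees(np.arctan2(*(P["s2"]-P["s1"])[::-1])), np.degrees(np.arctan2(*(P["po"]-P["mo"])[::-1])))
print("mouth",(P["mo"]+P["po"])/2,(P["mi"]+P["pi"])/2,np.linalg.norm(P["mo"]-P["po"]),np.linalg.norm(P["mi"]-P["pi"]),"stop",(P["s1"]+P["s2"])/2)
E
```

```text
mo [537.5 166.3]
mi [556.4 168.8]
mif [541.7 319.1]
pi [729.  185.6]
po [748.6 188.3]
pif [713.6 371. ]
s1 [549.1 398.2]
s2 [710.5 418.3]
yaw 5.576538952269401 4.725320632681029 7.092596236531348 5.942245176365577
mouth [643.  177.3] [642.7 177.2] 212.25896302934586 173.39338886406358 stop [629.8 408.3]
```

```bash
python3 - <<'E'
import pickle
from h import *
np.set_printoptions(precision=1,suppress=True)
a,b,c=[pickle.load(open(f"w{i}.pkl","rb")) for i in (1,2,8)]
C=lambda p:((p[0]+.5)*.7-.5,(p[1]+.5)*.7-.5)
print("ring",tri([(c,C((372,437))),(b,C((309,502)))]))
print("ring near edge top",onz(c,C((372,402)),40)[:2],onz(c,C((372,402)),50)[:2],"base",onz(c,C((372,391)),0)[:2])
for p in [(398,443),(486,432)]: print("box base",onz(a,C(p),0)[:2])
for p in [(403,464),(491,448)]: print("box top50",onz(a,C(p),50)[:2])
d=np.array([-np.sin(np.radians(5.8)),np.cos(np.radians(5.8))]);n=np.array([d[1],-d[0]]);m=np.array([642.5,177.2])
for s in (330,310,290,270,250): h=m-s*d; print(s,"handle",h,"front+x",h+265*d+90*n,"back+x",h+35*d+90*n)
E
```

```text
ring (array([793. ,  33.7,  58.8]), np.float64(3.31875888595331))
ring near edge top [755.9  30.1] [750.7  30.7] base [762.   27.8]
box base [ 773.2 -159.3]
box base [757.4 -48.2]
box top50 [ 769.4 -153. ]
box top50 [748. -51.]
330 handle [ 675.8 -151.1] front+x [738.6 121.6] back+x [ 761.9 -107.2]
310 handle [ 673.8 -131.2] front+x [736.6 141.5] back+x [759.8 -87.3]
290 handle [ 671.8 -111.3] front+x [734.6 161.4] back+x [757.8 -67.4]
270 handle [669.8 -91.4] front+x [732.5 181.3] back+x [755.8 -47.5]
250 handle [667.8 -71.5] front+x [730.5 201.2] back+x [753.8 -27.6]
```

Request:
drive_tool(deltas=[[[-0.86, -4.47, 0], [0, 0, 0]], [[-0.86, -4.47, 0], [0, 0, 0]], [[-0.86, -4.47, 0], [0, 0, 0]], [[-0.86, -4.47, 0], [0, 0, 0]], [[-0.86, -4.47, 0], [0, 0, 0]], [[-0.86, -4.47, 0], [0, 0, 0]], [[0, 0, 3], [0, 0, 0]], [[0, 0, 4.5], [0, 0, 0]], [[0, 0, 4.5], [0, 0, 0]], [[0, 0, 4.5], [0, 0, 0]], [[0, 0, 4], [0, 0, 0]], [[0, 0, 2], [0, 0, 0]]], claw=2.7)

```text
clock: 32.55
position: [615.0, -206.0, 176.1]
ee_rot: [-0.012, 1.0, 0.001, -0.005]
contact_force: [-0.1, 0.0, -0.6]
gripper_width: 27.0
grasp_force: 0.0
```

Request:
drive_tool(deltas=[[[0, 0, 0], [0, 0, 0]], [[0, 0, 0], [0, 0, 0]], [[0, 0, 0], [0, 0, 0]]])

```text
clock: 32.85
position: [619.1, -206.2, 184.0]
ee_rot: [-0.013, 1.0, -0.0, 0.002]
contact_force: [0.4, -0.6, -0.4]
gripper_width: 27.1
grasp_force: 0.0
```

```bash
python3 shot.py w9
```

```text
32.9 [ 619.10953724 -206.10339844  184.25390894] [[-1.0, -0.025, 0.003], [-0.025, 1.0, -0.001], [-0.003, -0.001, -1.0]] [ 0.15763971 -0.01589135  0.49859682] [-0.07  0.46  0.01  0.   -1.12 -1.47]
```

View pics/w9.png

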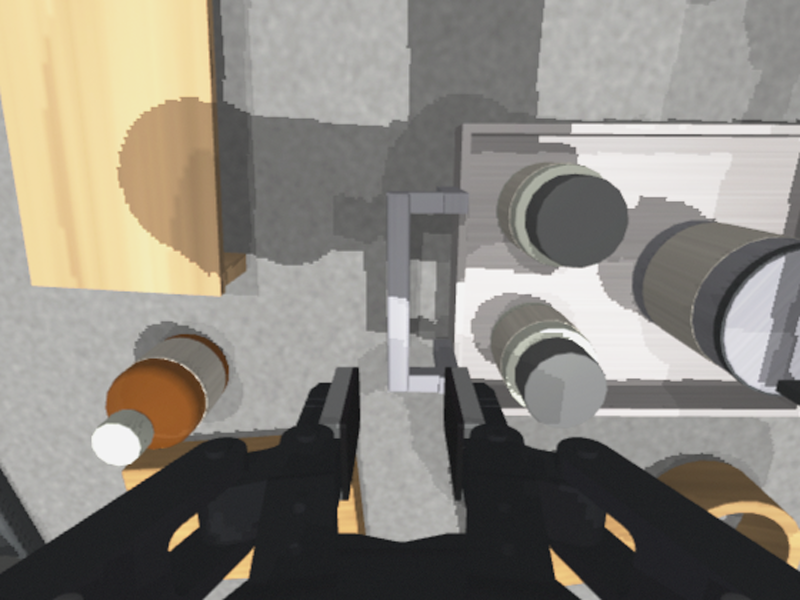

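The bar spans columns 388 to 411 and rows 193 to 391, centred at (400,292) between the fingers. Both jars and the canister stand upright in the tray.

```bash
python3 q.py w9 399,193,78 400,391,78
```

```text
399,193,78 [ 562.8 -210.3]
400,391,78 [ 671.5 -207.1]
```

Request:
drive_tool(deltas=[[[0.2, -0.2, 3], [0, 0, 0]], [[0, 0, 3], [0, 0, 0]], [[0, 0, 3], [0, 0, 0]], [[0, 0, 2], [0, 0, 0]], [[0, 0, 1.4], [0, 0, 0]], [[0, 0, 0.9], [0, 0, 0]], [[0, 0, 0], [0, 0, 0]], [[0, 0, 0], [0, 0, 0]]])

```text
clock: 33.7
position: [617.0, -207.9, 50.5]
ee_rot: [-0.013, 1.0, -0.0, 0.001]
contact_force: [-0.8, -0.9, 0.4]
gripper_width: 27.0
grasp_force: 0.0
```

Request:
drive_tool(deltas=[[[0, 0, 0], [0, 0, 0]], [[0, 0, 0], [0, 0, 0]], [[0, 0, 0], [0, 0, 0]], [[0, 0, 0], [0, 0, 0]], [[0, 0, 0], [0, 0, 0]]], claw=0)

```text
clock: 34.2
position: [617.2, -208.1, 50.9]
ee_rot: [-0.013, 1.0, -0.0, 0.001]
contact_force: [-0.3, -0.2, 6.0]
gripper_width: 11.1
grasp_force: 60.1
```

Request:
drive_tool(deltas=[[[-0.2, 0.34, 0], [0, 0, -0.1]], [[-0.36, 0.62, 0], [0, 0, -0.1]], [[-0.37, 0.63, 0], [0, 0, -0.1]], [[-0.37, 0.64, 0], [0, 0, -0.1]], [[-0.38, 0.66, 0], [0, 0, -0.1]], [[-0.4, 0.68, 0], [0, 0, -0.1]], [[-0.4, 0.68, 0], [0, 0, -0.1]], [[-0.4, 0.68, 0], [0, 0, -0.1]], [[-0.4, 0.68, 0], [0, 0, -0.1]], [[-0.4, 0.68, 0], [0, 0, -0.1]], [[-0.37, 0.63, 0], [0, 0, 0]], [[-0.28, 0.5, 0], [0, 0, 0]]])

```text
clock: 35.4
position: [655.7, -134.6, 50.9]
ee_rot: [-0.023, 1.0, -0.002, -0.001]
contact_force: [-4.2, -8.6, 8.3]
gripper_width: 11.2
grasp_force: 60.7
```

Request:
drive_tool(deltas=[[[0, 0, 0], [0, 0, 0]], [[0, 0, 0], [0, 0, 0]], [[0, 0, 0], [0, 0, 0]]])

```text
clock: 35.7
position: [656.2, -133.8, 50.9]
ee_rot: [-0.023, 1.0, -0.001, -0.001]
contact_force: [-3.1, -5.5, 7.5]
gripper_width: 11.0
grasp_force: 60.6
```

```bash
cat > lines.py <<'E'
from h import *
# tray rim corners predicted from the gripped handle, drawn on the scene view; measure agreement numerically
import sys
np.set_printoptions(precision=1,suppress=True)
s=arm.read_state(); Rt=R.from_quat(s["ee_rot"]).as_matrix(); yaw=np.arctan2(-Rt[0,1],Rt[1,1]); print("clock",s["clock"],"pos",s["position"],"yaw",np.degrees(yaw),"F",s["contact_force"])
g=cam("scene"); v=g["img"][:,:,::-1].copy()
c,sn=np.cos(yaw),np.sin(yaw); h=s["position"][:2]
W=lambda x,y,z:[h[0]+c*x-sn*(y+150),h[1]+sn*x+c*(y+150),z]
p=proj(g,[W(-90,-115,40),W(90,-115,40),W(90,115,40),W(-90,115,40)])
x0,y0=200,140
k=4; v=cv2.resize(v[y0:y0+150,x0:x0+200],None,fx=k,fy=k,interpolation=cv2.INTER_CUBIC)
cv2.polylines(v,[np.round((p-[x0,y0]+.5)*k).astype(np.int32)],True,(0,0,255),1)
cv2.imwrite(sys.argv[1],v)
E
python3 lines.py pics/l1.png
```

```text
clock 35.7 pos [ 656.2 -133.8   50.9] yaw 2.6432908024592257 F [-3.1 -5.5  7.5]
```

Request:
drive_tool(deltas=[[[0, 0.4, 0], [0, 0, -0.1]], [[0, 0.6, 0], [0, 0, -0.1]], [[0, 0.6, 0], [0, 0, -0.1]], [[0, 0.6, 0], [0, 0, -0.1]], [[0, 0.6, 0], [0, 0, -0.1]], [[0, 0.6, 0], [0, 0, 0]], [[0, 0.6, 0], [0, 0, 0]], [[0, 0.4, 0], [0, 0, 0]], [[0, 0.2, 0], [0, 0, 0]], [[0, 0, 0], [0, 0, 0]], [[0, 0, 0], [0, 0, 0]]])

```text
clock: 36.85
position: [655.4, -88.2, 50.9]
ee_rot: [-0.026, 1.0, -0.001, 0.001]
contact_force: [0.4, -7.3, 5.1]
gripper_width: 10.7
grasp_force: 60.0
```

```bash
python3 lines.py pics/l2.png; python3 shot.py w10
```

```text
clock 36.85 pos [655.4 -88.2  50.9] yaw 2.9818306374744283 F [ 0.4 -7.3  5.1]
36.95 [655.38403332 -88.14958538  50.92534213] [[-0.999, -0.052, 0.002], [-0.052, 0.999, -0.002], [-0.002, -0.002, -1.0]] [ 0.56103401 -7.42149418  4.99324065] [ 0.11  0.61 -0.11  0.   -0.85 -1.63]
```

View pics/l2.png

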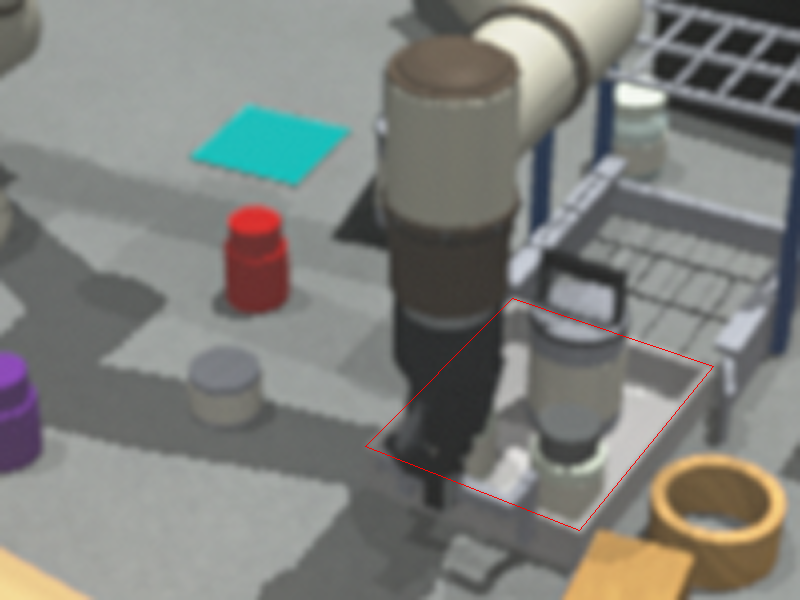

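The scene view shows the predicted rim outline (red) matching the real tray, with corners near (512,297) and (713,367) just at the rack's mouth. The load stands upright. I'll keep inserting while turning to the rack's axis.

Request:
drive_tool(deltas=[[[-0.06, 0.3, 0], [0, 0, -0.2]], [[-0.1, 0.5, 0], [0, 0, -0.3]], [[-0.1, 0.5, 0], [0, 0, -0.3]], [[-0.1, 0.5, 0], [0, 0, -0.3]], [[-0.1, 0.5, 0], [0, 0, -0.3]], [[-0.1, 0.5, 0], [0, 0, -0.3]], [[-0.1, 0.5, 0], [0, 0, -0.3]], [[-0.1, 0.5, 0], [0, 0, 0]], [[0, 0.2, 0], [0, 0, 0]], [[0, 0, 0], [0, 0, 0]]])

```text
clock: 37.95
position: [660.1, -47.8, 50.9]
ee_rot: [-0.044, 0.999, -0.001, 0.001]
contact_force: [1.2, -8.1, 5.9]
gripper_width: 10.8
grasp_force: 60.0
```

Request:
drive_tool(deltas=[[[-0.05, 0.3, 0], [0, 0, -0.2]], [[-0.07, 0.5, 0], [0, 0, -0.2]], [[-0.07, 0.5, 0], [0, 0, -0.2]], [[-0.07, 0.5, 0], [0, 0, -0.1]], [[-0.07, 0.5, 0], [0, 0, 0]], [[-0.06, 0.5, 0], [0, 0, 0]], [[-0.06, 0.5, 0], [0, 0, 0]], [[-0.05, 0.5, 0], [0, 0, 0]], [[0, 0.27, 0], [0, 0, 0]], [[0, 0, 0], [0, 0, 0]]])

```text
clock: 38.95
position: [661.0, -6.8, 50.9]
ee_rot: [-0.05, 0.999, -0.001, 0.001]
contact_force: [0.7, -7.6, 5.8]
gripper_width: 11.0
grasp_force: 60.1
```

Request:
drive_tool(deltas=[[[0, 0.3, 0], [0, 0, 0]], [[0, 0.6, 0], [0, 0, 0]], [[0, 0.6, 0], [0, 0, 0]], [[0, 0.6, 0], [0, 0, 0]], [[0, 0.6, 0], [0, 0, 0]], [[0, 0.6, 0], [0, 0, 0]], [[0, 0.6, 0], [0, 0, 0]], [[0, 0.6, 0], [0, 0, 0]], [[0, 0.6, 0], [0, 0, 0]], [[0, 0.6, 0], [0, 0, 0]], [[0, 0.6, 0], [0, 0, 0]], [[0, 0.3, 0], [0, 0, 0]]])

```text
clock: 40.15
position: [654.6, 58.6, 50.9]
ee_rot: [-0.05, 0.999, -0.002, 0.0]
contact_force: [1.5, -10.1, 4.9]
gripper_width: 11.1
grasp_force: 60.1
```

Request:
drive_tool(deltas=[[[0, 0.3, 0], [0, 0, 0]], [[0, 0.6, 0], [0, 0, 0]], [[0, 0.6, 0], [0, 0, 0]], [[0, 0.6, 0], [0, 0, 0]], [[0, 0.6, 0], [0, 0, 0]], [[0, 0.6, 0], [0, 0, 0]], [[0, 0.6, 0], [0, 0, 0]], [[0, 0.6, 0], [0, 0, 0]], [[0, 0.6, 0], [0, 0, 0]], [[0, 0.6, 0], [0, 0, 0]], [[0, 0.5, 0], [0, 0, 0]], [[0, 0.3, 0], [0, 0, 0]]])

```text
clock: 41.35
position: [648.0, 122.9, 50.9]
ee_rot: [-0.049, 0.999, -0.002, 0.0]
contact_force: [0.9, -11.0, 7.5]
gripper_width: 11.2
grasp_force: 60.2
```

Request:
drive_tool(deltas=[[[0, 0.3, 0], [0, 0, 0]], [[0, 0.3, 0], [0, 0, 0]], [[0, 0.3, 0], [0, 0, 0]], [[0, 0.2, 0], [0, 0, 0]], [[0, 0.2, 0], [0, 0, 0]], [[0, 0.2, 0], [0, 0, 0]], [[0, 0.1, 0], [0, 0, 0]], [[0, 0.1, 0], [0, 0, 0]], [[0, 0, 0], [0, 0, 0]], [[0, 0, 0], [0, 0, 0]]])

```text
clock: 42.35
position: [646.3, 139.5, 50.9]
ee_rot: [-0.049, 0.999, -0.002, -0.0]
contact_force: [0.3, -9.9, 5.9]
gripper_width: 11.2
grasp_force: 60.2
```

Request:
drive_tool(deltas=[[[0, 0.1, 0], [0, 0, 0]], [[0, 0.1, 0], [0, 0, 0]], [[0, 0.1, 0], [0, 0, 0]], [[0, 0, 0], [0, 0, 0]]])

```text
clock: 42.75
position: [646.0, 142.5, 50.9]
ee_rot: [-0.049, 0.999, -0.002, -0.0]
contact_force: [1.7, -10.1, 7.1]
gripper_width: 10.7
grasp_force: 60.2
```

Not at the stop yet, so I'll continue in 1 mm steps.

Request:
drive_tool(deltas=[[[0, 0.1, 0], [0, 0, 0]], [[0, 0.1, 0], [0, 0, 0]], [[0, 0.1, 0], [0, 0, 0]], [[0, 0, 0], [0, 0, 0]]])

```text
clock: 43.15
position: [645.8, 143.7, 50.9]
ee_rot: [-0.049, 0.999, -0.003, -0.0]
contact_force: [2.8, -14.8, 6.9]
gripper_width: 10.7
grasp_force: 60.3
```

Request:
drive_tool(deltas=[[[0, 0.1, 0], [0, 0, 0]], [[0, 0.1, 0], [0, 0, 0]], [[0, 0, 0], [0, 0, 0]]])

```text
clock: 43.45
position: [645.8, 143.8, 50.9]
ee_rot: [-0.049, 0.999, -0.004, -0.001]
contact_force: [3.2, -19.8, 7.1]
gripper_width: 10.9
grasp_force: 60.4
```

Request:
drive_tool(deltas=[[[0, 0.1, 0], [0, 0, 0]], [[0, 0.1, 0], [0, 0, 0]], [[0, 0, 0], [0, 0, 0]], [[0, 0, 0], [0, 0, 0]]])

```text
clock: 43.85
position: [646.3, 144.0, 50.9]
ee_rot: [-0.049, 0.999, -0.005, -0.001]
contact_force: [7.0, -25.8, 6.1]
gripper_width: 11.3
grasp_force: 60.3
```

Request:
drive_tool(deltas=[[[0, -0.1, 0], [0, 0, 0]], [[0, -0.1, 0], [0, 0, 0]], [[0, -0.1, 0], [0, 0, 0]], [[0, 0, 0], [0, 0, 0]]])

```text
clock: 44.25
position: [646.4, 144.0, 50.9]
ee_rot: [-0.049, 0.999, -0.003, 0.0]
contact_force: [3.9, -17.6, 5.4]
gripper_width: 11.0
grasp_force: 60.4
```

Request:
drive_tool(deltas=[[[0, 0, 0], [0, 0, 0]], [[0, 0, 0], [0, 0, 0]], [[0, 0, 0], [0, 0, 0]], [[0, 0, 0], [0, 0, 0]]], claw=2.7)

```text
clock: 44.65
position: [644.8, 150.2, 49.0]
ee_rot: [-0.05, 0.999, 0.0, -0.0]
contact_force: [-0.8, 0.4, 0.1]
gripper_width: 26.8
grasp_force: 0.0
```

Request:
drive_tool(deltas=[[[0, -0.5, 0], [0, 0, 0]], [[0, 0, 0], [0, 0, 0]], [[0, 0, -1], [0, 0, 0]], [[0, 0, -3], [0, 0, 0]], [[0, 0, -4], [0, 0, 0]], [[0, 0, -5], [0, 0, 0]], [[0, -2, -5], [0, 0, 0]], [[1, -4, -5], [0, 0, 0]], [[2, -3, -5], [0, 0, 0]], [[2, -2, -4], [0, 0, 0]], [[0, 0, 0], [0, 0, 0]], [[0, 0, 0], [0, 0, 0]]])

```text
clock: 45.85
position: [610.9, 46.5, 347.6]
ee_rot: [-0.049, 0.999, 0.001, 0.002]
contact_force: [-0.6, -0.2, -0.9]
gripper_width: 26.7
grasp_force: 0.0
```

```bash
python3 shot.py w11
```

```text
45.9 [610.67053469  46.91484653 345.45842475] [[-0.995, -0.098, 0.001], [-0.098, 0.995, 0.001], [-0.001, 0.001, -1.0]] [-0.54328533  0.05004662 -0.78511976] [ 0.34  0.31  0.18 -0.   -1.44 -1.81]
```

View pics/w11.png

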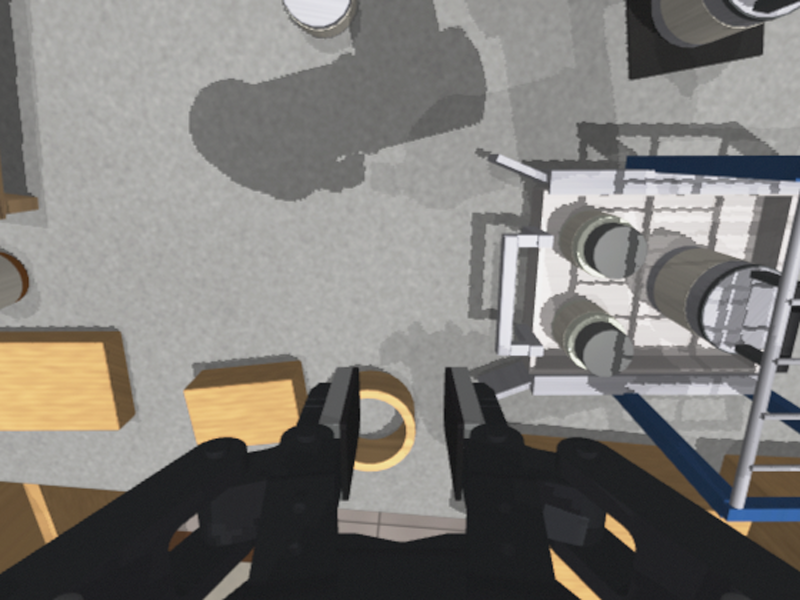

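The tray sits home. Its rear wall, around (540,190) to (537,370), is level with the lip ends at (550,175) and (533,382). Both jars and the canister are upright, and nothing touches the robot. Handing in.

```bash
python3 q.py w11 509,236,78 505,354,78; python3 -c "
from bench import arm
print(arm.job_done())"
```

```text
509,236,78 [593. 135.]
505,354,78 [699.8 148.7]
the job is handed in; nothing more can be done
None
```

The job is handed in, with no verdict returned: both jars (only two were present) and the full canister stand upright in the tray, pushed into the rack until it stopped moving; the empty canister stands on the mat, and I never touched the tin, bottle or glass jar.

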